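# Complete the clamp drawer that is one short and shut the full ones

### The job

Each of the three open drawers is meant to hold a set of three pipe clamps. Take the loose clamp from the painted top and set it down gently, feet down on the floor, in the drawer that is just one short. Every drawer that holds its three is to be pushed fully shut with its clamps lying in it, while the drawer that is still short stays standing open as it is, and the other things on top and on the bench stay where they are.

Things in the scene. Friction and masses are not known exactly. Their poses are not given: they have to be found in the camera images.
- bin1: one of three identical grey painted steel bins standing side by side on a fixed base, each 160 deep (x), 172 wide (y), 75 tall, fixed; origin: centre of its underside (6 mm above the bench); its open front is the face at x = -80 mm, looking to the robot; its flat painted top is 75 mm above the origin. Which bin stands left, middle or right changes
- drawer1 (a joint): how far the translucent drawer of bin1 is pulled out of its front, m: 0 fully shut, 0.135 at most; slides along the bin's -x; light friction (about 2 N)
- drawer1_handle (a point): front face of the 70 mm wide, 16 mm tall handle lip in the middle of the front panel of drawer1, 16 mm out from the front panel; moves with the drawer. The front panel is 160 wide and its top edge 20 mm above this point
- drawer1_floor (a point): centre of the inner floor of drawer1, 16 mm above the bench; axes as the bin's; the inside measures 144 (x) by 146 (y) and its walls rise 40 mm above the floor; moves with the drawer. Only the part in front of the bin's front face is open to above
- bin2: one of three identical grey painted steel bins standing side by side on a fixed base, each 160 deep (x), 172 wide (y), 75 tall, fixed; origin: centre of its underside (6 mm above the bench); its open front is the face at x = -80 mm, looking to the robot; its flat painted top is 75 mm above the origin. Which bin stands left, middle or right changes
- drawer2 (a joint): how far the translucent drawer of bin2 is pulled out of its front, m: 0 fully shut, 0.135 at most; slides along the bin's -x; light friction (about 2 N)
- drawer2_handle (a point): front face of the 70 mm wide, 16 mm tall handle lip in the middle of the front panel of drawer2, 16 mm out from the front panel; moves with the drawer. The front panel is 160 wide and its top edge 20 mm above this point
- drawer2_floor (a point): centre of the inner floor of drawer2, 16 mm above the bench; axes as the bin's; the inside measures 144 (x) by 146 (y) and its walls rise 40 mm above the floor; moves with the drawer. Only the part in front of the bin's front face is open to above
- bin3: one of three identical grey painted steel bins standing side by side on a fixed base, each 160 deep (x), 172 wide (y), 75 tall, fixed; origin: centre of its underside (6 mm above the bench); its open front is the face at x = -80 mm, looking to the robot; its flat painted top is 75 mm above the origin. Which bin stands left, middle or right changes
- drawer3 (a joint): how far the translucent drawer of bin3 is pulled out of its front, m: 0 fully shut, 0.135 at most; slides along the bin's -x; light friction (about 2 N)
- drawer3_handle (a point): front face of the 70 mm wide, 16 mm tall handle lip in the middle of the front panel of drawer3, 16 mm out from the front panel; moves with the drawer. The front panel is 160 wide and its top edge 20 mm above this point
- drawer3_floor (a point): centre of the inner floor of drawer3, 16 mm above the bench; axes as the bin's; the inside measures 144 (x) by 146 (y) and its walls rise 40 mm above the floor; moves with the drawer. Only the part in front of the bin's front face is open to above
- clamp1: green plastic saddle pipe clamp, 84 long (x), 26 wide (y), 40 high: two flat feet 5 mm thick at both ends (|x| 20 to 42 mm) and a hollow arch between, 44 mm across the outside of its upright legs along x; origin: centre of its underside, z up. One of the six that lie feet down in the drawers at the start, one or more to a drawer
- clamp2: green plastic saddle pipe clamp, 84 long (x), 26 wide (y), 40 high: two flat feet 5 mm thick at both ends (|x| 20 to 42 mm) and a hollow arch between, 44 mm across the outside of its upright legs along x; origin: centre of its underside, z up. One of the six that lie feet down in the drawers at the start, one or more to a drawer
- clamp3: green plastic saddle pipe clamp, 84 long (x), 26 wide (y), 40 high: two flat feet 5 mm thick at both ends (|x| 20 to 42 mm) and a hollow arch between, 44 mm across the outside of its upright legs along x; origin: centre of its underside, z up. One of the six that lie feet down in the drawers at the start, one or more to a drawer
- clamp4: green plastic saddle pipe clamp, 84 long (x), 26 wide (y), 40 high: two flat feet 5 mm thick at both ends (|x| 20 to 42 mm) and a hollow arch between, 44 mm across the outside of its upright legs along x; origin: centre of its underside, z up. One of the six that lie feet down in the drawers at the start, one or more to a drawer
- clamp5: green plastic saddle pipe clamp, 84 long (x), 26 wide (y), 40 high: two flat feet 5 mm thick at both ends (|x| 20 to 42 mm) and a hollow arch between, 44 mm across the outside of its upright legs along x; origin: centre of its underside, z up. One of the six that lie feet down in the drawers at the start, one or more to a drawer
- clamp6: green plastic saddle pipe clamp, 84 long (x), 26 wide (y), 40 high: two flat feet 5 mm thick at both ends (|x| 20 to 42 mm) and a hollow arch between, 44 mm across the outside of its upright legs along x; origin: centre of its underside, z up. One of the six that lie feet down in the drawers at the start, one or more to a drawer
- clamp_spare: green plastic saddle pipe clamp, 84 long (x), 26 wide (y), 40 high: two flat feet 5 mm thick at both ends (|x| 20 to 42 mm) and a hollow arch between, 44 mm across the outside of its upright legs along x; origin: centre of its underside, z up. The loose one that lies on the painted top of one of the bins at the start
- socket: bystander: chrome socket standing upright on a painted top, 36 diameter, 70 tall; origin: centre of its underside
- hexkeys: bystander: black folding hex key set lying on a painted top, 105 (x) by 38 by 26 tall; origin: centre of its underside
- spacer: bystander: white nylon spacer tube standing upright on the bench, 40 diameter, 90 tall; origin: centre of its underside
Things that resemble listed ones, but are neither listed nor needed, are in the scene too. What is shaped like the clamp5 but red is not meant.

How it is judged:
On the way, in this order (a step that is already met when the one before it is completed fails the run):
1. the loose clamp lies feet down on the floor of the drawer that had two, let go, the drawer still open (x of clamp_spare in the frame of drawer2_floor between -0.05 and 0.05 m and y of clamp_spare in the frame of drawer2_floor between -0.068 and 0.068 m and z of clamp_spare in the frame of drawer2_floor between -0.006 and 0.006 m and angle between clamp_spare's own z axis and vertical below 0.15 rad and contact force between the fingers and clamp_spare below 0.2 N and value of joint drawer2 above 0.03 m), for 0.2 s.
2. that drawer is pushed shut with the clamp in it (x of clamp_spare in the frame of drawer2_floor between -0.05 and 0.05 m and y of clamp_spare in the frame of drawer2_floor between -0.068 and 0.068 m and z of clamp_spare in the frame of drawer2_floor between -0.006 and 0.006 m and angle between clamp_spare's own z axis and vertical below 0.15 rad and value of joint drawer2 below 0.006 m), for 0.2 s.
At the end, for the whole second after the job is handed in: Loose clamp released, at rest, feet down (6 mm, 0.15 rad) in the drawer that had two; it and the drawer that had three are out < 6 mm; the one-clamp drawer is out > 100 mm; the other clamps lie feet down in their own drawers; socket, hex keys and spacer moved < 15 mm (all of step 2 and contact force between the fingers and clamp_spare below 0.2 N and linear speed of clamp_spare below 0.02 m/s and x of clamp1 in the frame of drawer1_floor between -0.05 and 0.05 m and y of clamp1 in the frame of drawer1_floor between -0.068 and 0.068 m and z of clamp1 in the frame of drawer1_floor between -0.006 and 0.006 m and angle between each of clamp1, clamp2, clamp3, clamp4, clamp5, clamp6's own z axis and vertical below 0.15 rad and x of clamp2 in the frame of drawer1_floor between -0.05 and 0.05 m and y of clamp2 in the frame of drawer1_floor between -0.068 and 0.068 m and z of clamp2 in the frame of drawer1_floor between -0.006 and 0.006 m and x of clamp3 in the frame of drawer1_floor between -0.05 and 0.05 m and y of clamp3 in the frame of drawer1_floor between -0.068 and 0.068 m and z of clamp3 in the frame of drawer1_floor between -0.006 and 0.006 m and x of clamp4 in the frame of drawer2_floor between -0.05 and 0.05 m and y of clamp4 in the frame of drawer2_floor between -0.068 and 0.068 m and z of clamp4 in the frame of drawer2_floor between -0.006 and 0.006 m and x of clamp5 in the frame of drawer2_floor between -0.05 and 0.05 m and y of clamp5 in the frame of drawer2_floor between -0.068 and 0.068 m and z of clamp5 in the frame of drawer2_floor between -0.006 and 0.006 m and x of clamp6 in the frame of drawer3_floor between -0.05 and 0.05 m and y of clamp6 in the frame of drawer3_floor between -0.068 and 0.068 m and z of clamp6 in the frame of drawer3_floor between -0.006 and 0.006 m and value of joint drawer1 below 0.006 m and value of joint drawer3 above 0.1 m); the robot touches nothing.
It fails at once if the socket is shifted by more than 15 mm or knocked over (distance of socket from where it was at the start of the episode above 0.015 m).
It fails at once if the hex key set is shifted by more than 15 mm or knocked over (distance of hexkeys from where it was at the start of the episode above 0.015 m).
It fails at once if the spacer tube is shifted by more than 15 mm or knocked over (distance of spacer from where it was at the start of the episode above 0.015 m).
It fails at once if the loose clamp is dropped or thrown down (faster than 0.6 m/s below the level of the painted tops) (height (world z) of clamp_spare below 0.06 m and linear speed of clamp_spare above 0.6 m/s).
It also fails if it takes over 61 s, if anything falls off the work surface, if the arm or the gripper's body presses on something with over 40 N, if the wrist force passes 120 N, or if a joint passes its speed limit or range.

### The arm

A 6-joint arm with a two-finger parallel gripper is mounted at the origin on the work surface. World frame = base frame: x ahead of the robot, y to its left, z up, the work surface at z = 0. Lengths are in m, angles in rad, forces in N, time in s.
With the tool pointing down it reaches from about 0.325 to 0.775 m from the base axis. Payload 9.3 kg.
Tool frame: the origin (TCP) lies midway between the tips of the shut fingers; the grasp point (between the pads) lies 19 mm behind it; z points along the fingers, y is the line along which they close (so a half turn about z gives the same grasp; the last joint's range is limited). The gripper opens to 85 mm and grips with 20 to 120 N. Pads are 22 mm wide; open, the fingers measure 114 mm over their backs; the gripper's body (76 mm by 85 mm) begins 54 mm behind the grasp point. The pads swing forward as they close: fully open they stand 13 mm farther back than shut.
Start: joints at [1.194, 0.259, 0.021, 1.334, 0, 1.418], TCP at [0.122, 0.536, 0.231] pointing down, gripper open.
Joint ranges: [-3.04, 3.04], [-0.91, 1.82], [-1.04, 1.36], [-1.92, 1.95], [-1.52, 1.45], [-3.14, 3.14]. Speed limits (rad/s): [2.22, 2.22, 2.79, 3.14, 3.14, 3.14].

### API

Orientations are given as a unit quaternion [w, x, y, z].
In Python, from workcell import manip gives the robot as it stands.
- The arm moves only by the tool arm_command, never from a script. Its argument "deltas" is a list of rows, each an object of numbers: "dx", "dy", "dz": the shift along the tool's x, y, z each as a share of 0.5 m, from -1 to 1; "ax", "ay", "az": the turn, a rotation vector about the tool's x, y, z each as a share of 90 degrees, from -1 to 1; "jaw": the opening, from 0 (shut) to 1 (fully open). In form: [{"dx": .., "dy": .., "dz": .., "ax": .., "ay": .., "az": .., "jaw": ..}, ...]. A call has exactly 8 rows; each row is the pose to reach, as a shift and turn from the pose commanded when the call began, along the tool's axes at that moment; what a row does not reach only later rows make up. A row lasts 1/8 s, in which the tool goes at most 62.5 mm and 10.7 degrees, less where a joint would pass 70% of its speed; a pose out of reach is approached as far as the arm can. A call with a number of a shift or a turn outside -1 to 1 is refused whole. A call with a gripper value outside its range is refused whole. The fingers move at their own pace and stop on an object; "newtons" is the grip in N (left out, the last holds). Time passes only in rows, so rows that repeat a pose let the fingers close, or fill a call up. It gives the time, the measured TCP pose, the force, the opening and the grip force at its end, in the units of the state.
- manip.sense(): the state, without advancing time (a new reading comes with each control period).
- manip.get_image(name): name is "side" or "top" or "wrist"; returns a dict with "img" (420x560x3 uint8, red, green, blue), "mtx" (3x3 intrinsics, pixels), "rvec" (rotation vector, rad) and "tvec" (3), from world to camera coordinates, as OpenCV has them. Camera axes: x right, y down, z forward; pixel columns grow to the right and rows downward; lengths in m; the calibration is good to about 2 mm. A picture is of the moment at which its call begins. There is no depth.
- manip.close_job(): hands the job in; it is judged then, once.
The state is a dict: "clock": time; "q": joint angles; "qd": joint speeds; "effort": joint torques, N m; "eef_pos": TCP position; "tcp_rot": TCP orientation; "contact_force": force on the tool from outside, world axes, zero at the start; "moment": the same for the moment, N m; "gripper_width": opening from 0.0 (shut) to 1.0 (fully open); "grasp_force": force on a finger pad.
Only numpy, scipy, OpenCV 4.12 (cv2) and the standard library are available. Lean on these libraries where they do the work, as an engineer would, in place of code of your own. Each camera call takes 0.05 s, during which the arm holds its last target. There are 200 camera calls.

## Working session

There is one attempt and no reset: what is moved stays moved. The work goes in short steps, Python scripts to look and compute and a tool call to move; the robot and the scene stay as the last step left them, time stands still between calls to the robot, and variables do not carry over. Pictures are saved under pics/ and viewed, at most 10 in all, crops included, and the job is handed in when it is done.

Besides the shell and the picture viewer there is one more tool, called after "Request:" as a command line: name --argument value ..., lists and objects as JSON in quotes. arm_command: Moves the arm, as the interface text tells. Its arguments: {"type":"object","properties":{"deltas":{"type":"array"},"newtons":{"type":"number"}},"required":["deltas"]}

```bash
mkdir -p pics; cat > h.py <<'E'
import numpy as np, cv2
from workcell import manip
def cam(n):
    d=manip.get_image(n); R=cv2.Rodrigues(np.array(d["rvec"],float))[0]
    return d["img"],np.array(d["mtx"],float),R,np.array(d["tvec"],float).ravel()
def ray(c,uv,z):
    _,K,R,t=c; o=-R.T@t; v=R.T@np.linalg.inv(K)@np.array([uv[0],uv[1],1.0])
    return o+v*(z-o[2])/v[2]
def proj(c,p):
    _,K,R,t=c; q=K@(R@np.array(p,float)+t); return q[:2]/q[2]
def save(img,name,s=1): cv2.imwrite("pics/"+name,cv2.resize(img[:,:,::-1],None,fx=s,fy=s,interpolation=cv2.INTER_CUBIC))
E
python3 - <<'E'
from h import *
for n in("top","side"):
    c=cam(n); save(c[0],n+"0.png",1.42); print(n,(-c[2].T@c[3]).round(3),c[1][0,0])
    hsv=cv2.cvtColor(c[0],cv2.COLOR_RGB2HSV)
    for nm,lo,hi in(("green",(40,80,40),(90,255,255)),("red",(0,120,60),(8,255,255))):
        m=cv2.inRange(hsv,lo,hi)
        for k in cv2.findContours(m,0,2)[0]:
            if cv2.contourArea(k)>25: print(nm,cv2.contourArea(k),np.round(cv2.minAreaRect(k)[0]),np.round(cv2.minAreaRect(k)[1:][0]),round(cv2.minAreaRect(k)[2]))
s=manip.sense();print(s["eef_pos"],s["tcp_rot"],s["clock"],s["gripper_width"])
E
```

```text
top [ 0.461 -0.093  1.025] 386.91416117833035
green 256.0 [317. 216.] [31. 10.] 90
green 270.5 [249. 215.] [11. 32.] 4
green 222.5 [231. 216.] [12. 32.] 2
green 275.0 [267. 214.] [31. 10.] 90
green 257.0 [336. 213.] [11. 32.] 0
green 276.5 [184. 212.] [31. 13.] 90
green 335.5 [244. 160.] [13. 34.] 21
red 294.5 [280. 270.] [32. 11.] 24
side [ 0.059 -0.655  1.009] 540.981872680832
green 376.0 [308. 258.] [18. 37.] 52
green 344.0 [290. 246.] [18. 35.] 52
green 702.0 [240. 199.] [49. 33.] 43
green 282.5 [200. 160.] [18. 33.] 58
green 333.0 [281. 150.] [20. 36.] 73
red 363.5 [218. 262.] [33. 13.] 74
[0.12199124 0.53606185 0.23075128] [-1.67826912e-04  1.11675028e-01  9.93744612e-01 -5.52946954e-04] 0.1 1.001253722210488
```

View pics/top0.png

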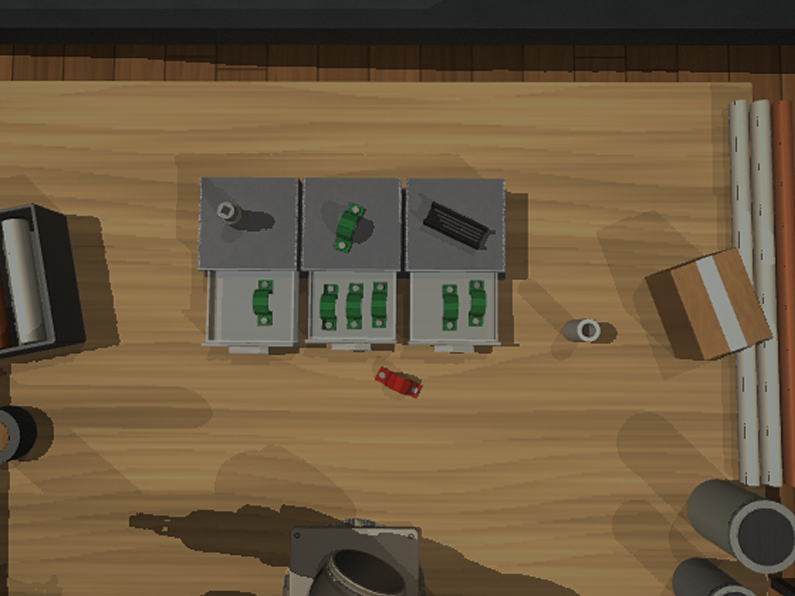

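View pics/side0.png

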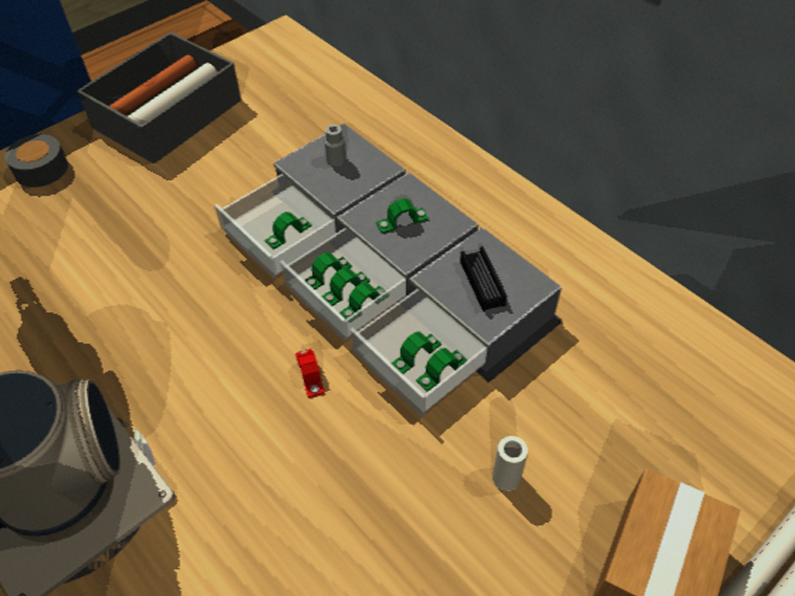

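Top view (560 px scale): the right drawer holds two clamps (317,216) and (336,213), the middle three (231/249/267, 215), the left one (184,212). What could be taken for the wanted clamp: the green loose one on the middle top at (244,160), the red one on the bench at (280,270), and the six green ones in the drawers. I choose (244,160) and will check it in a close crop.

```bash
python3 - <<'E'
from h import *
c=cam("top"); save(c[0][118:258,138:362],"crop.png",3.5)
for nm,u,v in(("L",200,178),("LM-f",301,270),("MR-f",404,271),("R-f",505,271),("R-b",503,180),("LM-b",301,179)): print(nm,ray(c,(u/1.42,v/1.42),.081).round(4))
hsv=cv2.cvtColor(c[0],cv2.COLOR_RGB2HSV); m=cv2.inRange(hsv,(40,80,40),(90,255,255))
for k in cv2.findContours(m,0,2)[0]:
    if cv2.contourArea(k)>25:
        b=cv2.boxPoints(cv2.minAreaRect(k)); z=.086 if k[:,0,1].mean()<190 else .021
        print(z,[ray(c,p,z).round(3)[:2].tolist() for p in b])
E
```

```text
L [0.7364 0.2693 0.081 ]
LM-f [0.5754 0.0897 0.081 ]
MR-f [ 0.5745 -0.0885  0.081 ]
R-f [ 0.5754 -0.2627  0.081 ]
R-b [ 0.7347 -0.2601  0.081 ]
LM-b [0.7352 0.0923 0.081 ]
0.021 [[0.556, -0.16], [0.556, -0.186], [0.475, -0.186], [0.475, -0.16]]
0.021 [[0.477, 0.021], [0.559, 0.016], [0.557, -0.012], [0.475, -0.007]]
0.021 [[0.475, 0.068], [0.558, 0.065], [0.557, 0.035], [0.474, 0.037]]
0.021 [[0.56, -0.03], [0.56, -0.056], [0.48, -0.056], [0.479, -0.03]]
0.021 [[0.483, -0.207], [0.566, -0.207], [0.566, -0.235], [0.483, -0.235]]
0.021 [[0.564, 0.19], [0.564, 0.156], [0.484, 0.154], [0.483, 0.188]]
0.086 [[0.617, 0.041], [0.696, 0.012], [0.684, -0.019], [0.606, 0.01]]
```

View pics/crop.png

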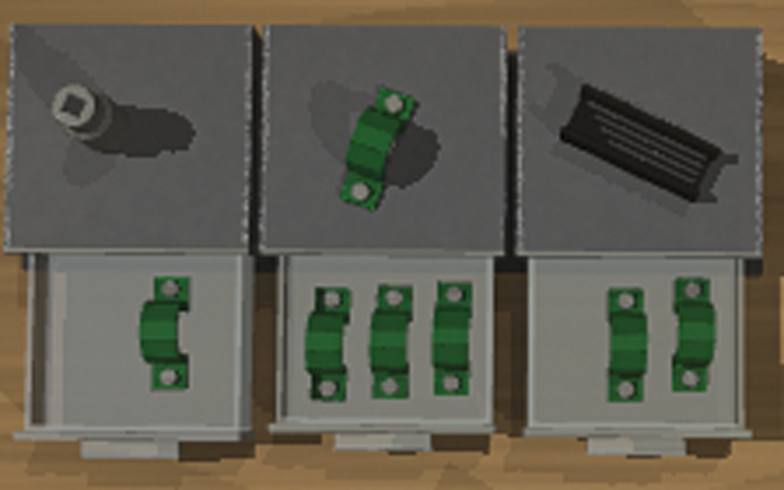

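The crop confirms the loose green clamp on the middle top: screws at crop (394,103) and (361,190), legs upright, with nothing close to it. The right drawer has free floor at its left side. Next I work out the moves.

```bash
cat >> h.py <<'E'
def state():
    s=manip.sense(); w,x,y,z=s["tcp_rot"]
    from scipy.spatial.transform import Rotation as Ro
    return s,np.array(s["eef_pos"]),Ro.from_quat([x,y,z,w])
def row(x,y,z,yaw):
    from scipy.spatial.transform import Rotation as Ro
    s,p,R=state(); d=R.inv().apply(np.array([x,y,z])-p)/.5
    a=np.radians(yaw); Y=np.array([np.cos(a),np.sin(a),0]); Z=np.array([0,0,-1.]); X=np.cross(Y,Z)
    r=(R.inv()*Ro.from_matrix(np.c_[X,Y,Z])).as_rotvec()/(np.pi/2)
    print("d",d.round(4),"a",r.round(4))
E
python3 - <<'E'
from h import *
c=cam("top"); f=lambda u,v,z: ray(c,(u/3.5+138,v/3.5+118),z)
a,b=f(394,103,.088),f(361,190,.088); m=(a+b)/2; d=a-b
yaw=np.degrees(np.arctan2(d[1],d[0])); print(m.round(4),np.linalg.norm(d),yaw)
print("d2 screws",f(625,300,.023),f(625,389,.023),f(692,290,.023),f(692,378,.023))
print("d2 in: front",f(635,430,.056),"walls",f(529,340,.056),f(742,340,.056))
for h in((135,446),(382,440),(637,445)): print("handle",f(h[0],h[1],.045))
print("red",ray(c,(280,270),.02),"spacer",ray(c,(587/1.42,330/1.42),.09))
print("hex",f(720,200,.107),f(570,135,.107))
row(m[0],m[1],.19,yaw)
E
```

```text
[0.6495 0.0065 0.088 ] 0.06549969394430885 -19.994256959480843
d2 screws [ 0.54833492 -0.17164138  0.023     ] [ 0.48233794 -0.17168384  0.023     ] [ 0.55603063 -0.22131799  0.023     ] [ 0.4907376  -0.22117094  0.023     ]
d2 in: front [ 0.45243377 -0.17624256  0.056     ] walls [ 0.51634551 -0.10032166  0.056     ] [ 0.51714774 -0.25276741  0.056     ]
handle [0.43872853 0.18401127 0.045     ]
handle [0.44408701 0.00539189 0.045     ]
handle [ 0.44155564 -0.17863036  0.045     ]
red [ 0.376515  -0.0776838  0.02     ] spacer [ 0.47435882 -0.39942929  0.09      ]
hex [ 0.6097881  -0.22978988  0.107     ] [ 0.65418121 -0.12733877  0.107     ]
d [-1.2639 -0.7986  0.0824] a [-4.0000e-04  4.0000e-04  1.0797e+00]
```

Request:
arm_command --deltas '[{"dx":-0.1,"dy":-0.06,"az":0.09,"jaw":0.75},{"dx":-0.2,"dy":-0.12,"az":0.18,"jaw":0.75},{"dx":-0.3,"dy":-0.19,"az":0.27,"jaw":0.75},{"dx":-0.4,"dy":-0.25,"az":0.36,"jaw":0.75},{"dx":-0.5,"dy":-0.31,"az":0.45,"jaw":0.75},{"dx":-0.6,"dy":-0.38,"az":0.54,"jaw":0.75},{"dx":-0.7,"dy":-0.44,"az":0.63,"jaw":0.75},{"dx":-0.8,"dy":-0.5,"az":0.72,"jaw":0.75}]'

```text
$.deltas[0]: bad value
```

```bash
python3 -c "
from h import *
row(.6495,.0065,.16,-20)"
```

```text
d [-1.2638 -0.7986  0.1424] a [-4.0000e-04  4.0000e-04  1.0797e+00]
```

Request:
arm_command --deltas '[{"dx":-0.1,"dy":-0.06,"dz":0,"ax":0,"ay":0,"az":0.09,"jaw":0.75},{"dx":-0.2,"dy":-0.12,"dz":0,"ax":0,"ay":0,"az":0.18,"jaw":0.75},{"dx":-0.3,"dy":-0.19,"dz":0,"ax":0,"ay":0,"az":0.27,"jaw":0.75},{"dx":-0.4,"dy":-0.25,"dz":0,"ax":0,"ay":0,"az":0.36,"jaw":0.75},{"dx":-0.5,"dy":-0.31,"dz":0,"ax":0,"ay":0,"az":0.45,"jaw":0.75},{"dx":-0.6,"dy":-0.38,"dz":0,"ax":0,"ay":0,"az":0.54,"jaw":0.75},{"dx":-0.7,"dy":-0.44,"dz":0,"ax":0,"ay":0,"az":0.63,"jaw":0.75},{"dx":-0.8,"dy":-0.5,"dz":0,"ax":0,"ay":0,"az":0.72,"jaw":0.75}]'

```text
clock: 1.2
eef_pos: [0.4577, 0.2021, 0.2314]
tcp_rot: [0.0, 0.629, 0.778, 0.0]
contact_force: [1.4, 1.4, 0.2]
gripper_width: 0.75
grasp_force: 0.0
```

```bash
python3 -c "
from h import *
row(.6495,.0065,.16,-20)"
```

```text
d [-0.463   0.293   0.1427] a [ 2.000e-04 -2.000e-04  3.566e-01]
```

Request:
arm_command --deltas '[{"dx":-0.1,"dy":0.06,"dz":0,"ax":0,"ay":0,"az":0.08,"jaw":0.75},{"dx":-0.2,"dy":0.12,"dz":0,"ax":0,"ay":0,"az":0.16,"jaw":0.75},{"dx":-0.3,"dy":0.19,"dz":0.02,"ax":0,"ay":0,"az":0.24,"jaw":0.75},{"dx":-0.4,"dy":0.25,"dz":0.05,"ax":0,"ay":0,"az":0.32,"jaw":0.75},{"dx":-0.463,"dy":0.293,"dz":0.1,"ax":0,"ay":0,"az":0.357,"jaw":0.75},{"dx":-0.463,"dy":0.293,"dz":0.14,"ax":0,"ay":0,"az":0.357,"jaw":0.75},{"dx":-0.463,"dy":0.293,"dz":0.14,"ax":0,"ay":0,"az":0.357,"jaw":0.75},{"dx":-0.463,"dy":0.293,"dz":0.14,"ax":0,"ay":0,"az":0.357,"jaw":0.75}]'

```text
clock: 2.2
eef_pos: [0.6494, 0.0093, 0.1622]
tcp_rot: [0.0, 0.818, 0.576, 0.0]
contact_force: [0.5, -0.5, 0.5]
gripper_width: 0.751
grasp_force: 0.0
```

```bash
python3 -c "
from h import *
row(.6495,.0065,.087,-20)
c=cam('wrist');save(c[0],'w1.png',1)"
```

```text
d [-0.0053  0.0021  0.1504] a [ 0.0005 -0.0001  0.0031]
```

View pics/w1.png

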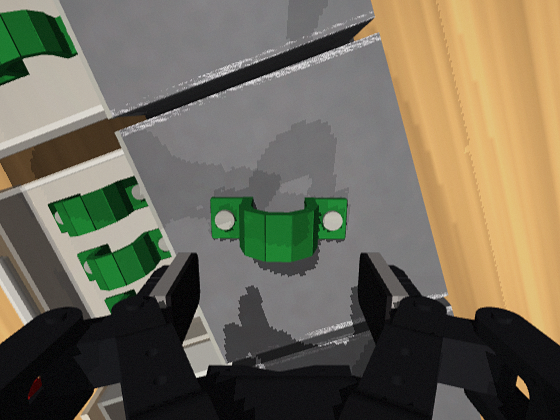

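The wrist view shows the clamp square between the fingers, with screws at (224,221) and (333,221). I check its position from these.

```bash
python3 -c "
from h import *
c=cam('wrist')
a,b=ray(c,(224,221),.0875),ray(c,(333,221),.0875);m=(a+b)/2
d=b-a;yaw=np.degrees(np.arctan2(d[1],d[0]));print(a,b,m,np.linalg.norm(d),yaw)
row(m[0],m[1],.087,yaw)
"
```

```text
[0.61610751 0.01729686 0.0875    ] [ 0.67925071 -0.00537179  0.0875    ] [0.64767911 0.00596254 0.0875    ] 0.067088975361737 -19.74833734858137
d [-0.008  -0.0014  0.1514] a [ 0.0012 -0.0003  0.0004]
```

Request:
arm_command --deltas '[{"dx":-0.007,"dy":-0.001,"dz":0.04,"ax":0,"ay":0,"az":0,"jaw":0.75},{"dx":-0.007,"dy":-0.001,"dz":0.09,"ax":0,"ay":0,"az":0,"jaw":0.75},{"dx":-0.007,"dy":-0.001,"dz":0.13,"ax":0,"ay":0,"az":0,"jaw":0.75},{"dx":-0.007,"dy":-0.001,"dz":0.15,"ax":0,"ay":0,"az":0,"jaw":0.75},{"dx":-0.007,"dy":-0.001,"dz":0.15,"ax":0,"ay":0,"az":0,"jaw":0.7},{"dx":-0.007,"dy":-0.001,"dz":0.15,"ax":0,"ay":0,"az":0,"jaw":0.6},{"dx":-0.007,"dy":-0.001,"dz":0.15,"ax":0,"ay":0,"az":0,"jaw":0.4},{"dx":-0.007,"dy":-0.001,"dz":0.15,"ax":0,"ay":0,"az":0,"jaw":0.4}]' --newtons 30

```text
clock: 3.3
eef_pos: [0.6482, 0.0059, 0.0877]
tcp_rot: [0.001, 0.818, 0.575, 0.001]
contact_force: [-1.3, 0.6, 6.4]
gripper_width: 0.518
grasp_force: 30.3
```

```bash
python3 -c "
from h import *
row(.64767,.006,.17,-20)
print(manip.sense()['grasp_force'])"
```

```text
d [-1.000e-04 -7.000e-04 -1.646e-01] a [ 0.0012 -0.0004  0.0028]
30.296230986714363
```

Request:
arm_command --deltas '[{"dx":0,"dy":0,"dz":-0.02,"ax":0,"ay":0,"az":0,"jaw":0.4},{"dx":0,"dy":0,"dz":-0.08,"ax":0,"ay":0,"az":0,"jaw":0.4},{"dx":0,"dy":0,"dz":-0.14,"ax":0,"ay":0,"az":0,"jaw":0.4},{"dx":-0.07,"dy":-0.03,"dz":-0.16,"ax":0,"ay":0,"az":-0.04,"jaw":0.4},{"dx":-0.14,"dy":-0.06,"dz":-0.16,"ax":0,"ay":0,"az":-0.09,"jaw":0.4},{"dx":-0.21,"dy":-0.09,"dz":-0.16,"ax":0,"ay":0,"az":-0.13,"jaw":0.4},{"dx":-0.28,"dy":-0.12,"dz":-0.16,"ax":0,"ay":0,"az":-0.18,"jaw":0.4},{"dx":-0.346,"dy":-0.155,"dz":-0.16,"ax":0,"ay":0,"az":-0.222,"jaw":0.4}]'

```text
clock: 4.3
eef_pos: [0.5156, -0.1317, 0.1671]
tcp_rot: [0.0, 0.705, 0.709, 0.0]
contact_force: [-0.7, -0.1, -0.9]
gripper_width: 0.515
grasp_force: 30.8
```

```bash
python3 -c "
from h import *
print(manip.sense()['grasp_force'],manip.sense()['gripper_width'])
c=cam('wrist');save(c[0],'w2.png',1)
row(.516,-.130,.0227,0)
row(.516,-.130,.0277,0)
"
```

```text
30.798948034644127 0.5154650547751195
d [0.0074 0.0066 0.2889] a [-0.0006  0.0009  0.0052]
d [0.0074 0.0066 0.2789] a [-0.0006  0.0009  0.0052]
```

View pics/w2.png

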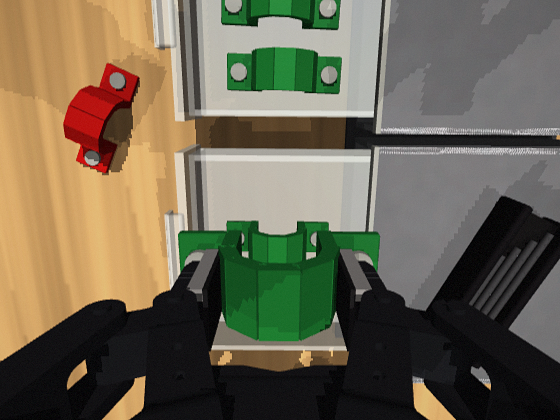

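The clamp is level in the grip. Behind it a drawer clamp peeks out, with screws at about (237,240) and (317,240). I check that its place on the floor agrees with the top view, and where the drawer's left wall lies.

```bash
python3 -c "
from h import *
c=cam('wrist')
print(ray(c,(237,240),.022),ray(c,(317,240),.022),'wall top',ray(c,(280,152),.056),'front panel',ray(c,(196,190),.056),'M clamp',ray(c,(239,72),.022))
print('held foot corner',ray(c,(180,232),.167),ray(c,(380,232),.167))
t=cam('top');hsv=cv2.cvtColor(t[0],cv2.COLOR_RGB2HSV);m=cv2.inRange(hsv,(40,80,40),(90,255,255));m[:,:285]=0
for k in cv2.findContours(m,0,2)[0]:
    if cv2.contourArea(k)>25: print(cv2.minAreaRect(k))
"
```

```text
[ 0.4778983  -0.17615316  0.022     ] [ 0.54390582 -0.17560244  0.022     ] wall top [ 0.51261487 -0.09932263  0.056     ] front panel [ 0.4539101  -0.12638253  0.056     ] M clamp [ 0.48214859 -0.04517737  0.022     ]
held foot corner [ 0.4718032  -0.11863343  0.167     ] [ 0.55315434 -0.11795761  0.167     ]
```

Request:
arm_command --deltas '[{"dx":0.001,"dy":0.005,"dz":0.04,"ax":0,"ay":0,"az":0.005,"jaw":0.4},{"dx":0.001,"dy":0.005,"dz":0.09,"ax":0,"ay":0,"az":0.005,"jaw":0.4},{"dx":0.001,"dy":0.005,"dz":0.14,"ax":0,"ay":0,"az":0.005,"jaw":0.4},{"dx":0.001,"dy":0.005,"dz":0.19,"ax":0,"ay":0,"az":0.005,"jaw":0.4},{"dx":0.001,"dy":0.005,"dz":0.24,"ax":0,"ay":0,"az":0.005,"jaw":0.4},{"dx":0.001,"dy":0.005,"dz":0.27,"ax":0,"ay":0,"az":0.005,"jaw":0.4},{"dx":0.001,"dy":0.005,"dz":0.284,"ax":0,"ay":0,"az":0.005,"jaw":0.4},{"dx":0.001,"dy":0.005,"dz":0.284,"ax":0,"ay":0,"az":0.005,"jaw":0.4}]'

```text
clock: 5.45
eef_pos: [0.519, -0.1301, 0.0244]
tcp_rot: [0.0, 0.708, 0.706, 0.0]
contact_force: [-0.2, -0.2, -0.1]
gripper_width: 0.511
grasp_force: 30.8
```

Request:
arm_command --deltas '[{"dx":0,"dy":0,"dz":0.002,"ax":0,"ay":0,"az":0,"jaw":0.4},{"dx":0,"dy":0,"dz":0.004,"ax":0,"ay":0,"az":0,"jaw":0.4},{"dx":0,"dy":0,"dz":0.004,"ax":0,"ay":0,"az":0,"jaw":0.4},{"dx":0,"dy":0,"dz":0.004,"ax":0,"ay":0,"az":0,"jaw":0.55},{"dx":0,"dy":0,"dz":0.004,"ax":0,"ay":0,"az":0,"jaw":0.6},{"dx":0,"dy":0,"dz":0.004,"ax":0,"ay":0,"az":0,"jaw":0.66},{"dx":0,"dy":0,"dz":0.004,"ax":0,"ay":0,"az":0,"jaw":0.66},{"dx":0,"dy":0,"dz":0.004,"ax":0,"ay":0,"az":0,"jaw":0.66}]'

```text
clock: 6.45
eef_pos: [0.5158, -0.1295, 0.0216]
tcp_rot: [-0.002, 0.709, 0.706, -0.002]
contact_force: [-12.9, 0.7, 4.0]
gripper_width: 0.658
grasp_force: 0.0
```

Request:
arm_command --deltas '[{"dx":0,"dy":-0.004,"dz":-0.004,"ax":0,"ay":0,"az":0,"jaw":0.62},{"dx":0,"dy":-0.006,"dz":-0.01,"ax":0,"ay":0,"az":0,"jaw":0.62},{"dx":0,"dy":-0.006,"dz":-0.03,"ax":0,"ay":0,"az":0,"jaw":0.62},{"dx":0,"dy":-0.006,"dz":-0.06,"ax":0,"ay":0,"az":0,"jaw":0.62},{"dx":0,"dy":-0.006,"dz":-0.1,"ax":0,"ay":0,"az":0,"jaw":0.62},{"dx":0,"dy":-0.006,"dz":-0.16,"ax":0,"ay":0,"az":0,"jaw":0.62},{"dx":0,"dy":-0.006,"dz":-0.22,"ax":0,"ay":0,"az":0,"jaw":0.62},{"dx":0,"dy":-0.006,"dz":-0.26,"ax":0,"ay":0,"az":0,"jaw":0.62}]'

```text
clock: 7.45
eef_pos: [0.5162, -0.1304, 0.155]
tcp_rot: [0.001, 0.708, 0.706, 0.0]
contact_force: [0.3, 0.3, 0.7]
gripper_width: 0.622
grasp_force: 0.0
```

```bash
python3 -c "
from h import *
c=cam('wrist');s=cam('side');print(manip.sense()['eef_pos'])
a=cv2.resize(c[0],(400,300));b=cv2.resize(s[0][150:300,180:380],(400,300));save(np.hstack([a,b]),'w3.png')
"
```

```text
[ 0.51694886 -0.13063433  0.15545682]
```

View pics/w3.png

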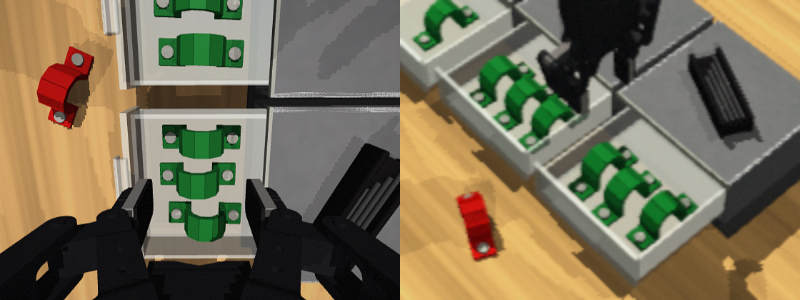

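The loose clamp stands feet down in the right drawer, clear of its neighbours and wall. Now I turn the tool and go in front of that drawer with shut fingers.

Request:
arm_command --deltas '[{"dx":-0.02,"dy":-0.03,"dz":0,"ax":0,"ay":0,"az":-0.11,"jaw":0},{"dx":-0.04,"dy":-0.08,"dz":0,"ax":0,"ay":0,"az":-0.22,"jaw":0},{"dx":-0.06,"dy":-0.13,"dz":0,"ax":0,"ay":0,"az":-0.33,"jaw":0},{"dx":-0.08,"dy":-0.18,"dz":0,"ax":0,"ay":0,"az":-0.44,"jaw":0},{"dx":-0.095,"dy":-0.22,"dz":0,"ax":0,"ay":0,"az":-0.55,"jaw":0},{"dx":-0.095,"dy":-0.23,"dz":0,"ax":0,"ay":0,"az":-0.66,"jaw":0},{"dx":-0.095,"dy":-0.234,"dz":0,"ax":0,"ay":0,"az":-0.77,"jaw":0},{"dx":-0.095,"dy":-0.234,"dz":0,"ax":0,"ay":0,"az":-0.88,"jaw":0}]'

```text
clock: 8.55
eef_pos: [0.3982, -0.1772, 0.1521]
tcp_rot: [-0.0, 0.093, 0.996, 0.0]
contact_force: [-0.0, -0.5, -0.1]
gripper_width: -0.003
grasp_force: 0.0
```

```bash
python3 -c "
from h import *
row(.40,-.178,.03,90)"
```

```text
d [-0.0039 -0.001   0.2443] a [ 1.00e-04 -1.00e-04 -1.19e-01]
```

Request:
arm_command --deltas '[{"dx":-0.004,"dy":0,"dz":0.05,"ax":0,"ay":0,"az":-0.11,"jaw":0},{"dx":-0.004,"dy":0,"dz":0.1,"ax":0,"ay":0,"az":-0.119,"jaw":0},{"dx":-0.004,"dy":0,"dz":0.15,"ax":0,"ay":0,"az":-0.119,"jaw":0},{"dx":-0.004,"dy":0,"dz":0.2,"ax":0,"ay":0,"az":-0.119,"jaw":0},{"dx":-0.004,"dy":0,"dz":0.235,"ax":0,"ay":0,"az":-0.119,"jaw":0},{"dx":-0.004,"dy":0,"dz":0.244,"ax":0,"ay":0,"az":-0.119,"jaw":0},{"dx":-0.004,"dy":0,"dz":0.244,"ax":0,"ay":0,"az":-0.119,"jaw":0},{"dx":-0.004,"dy":0,"dz":0.244,"ax":0,"ay":0,"az":-0.119,"jaw":0}]'

```text
clock: 9.55
eef_pos: [0.4009, -0.1779, 0.0309]
tcp_rot: [0.0, 0.003, 1.0, -0.0]
contact_force: [-0.5, -1.0, 0.7]
gripper_width: 0.007
grasp_force: 0.0
```

Request:
arm_command --deltas '[{"dx":-0.03,"dy":0,"dz":0,"ax":0,"ay":0,"az":0,"jaw":0},{"dx":-0.05,"dy":0,"dz":0,"ax":0,"ay":0,"az":0,"jaw":0},{"dx":-0.07,"dy":0,"dz":0,"ax":0,"ay":0,"az":0,"jaw":0},{"dx":-0.09,"dy":0,"dz":0,"ax":0,"ay":0,"az":0,"jaw":0},{"dx":-0.11,"dy":0,"dz":0,"ax":0,"ay":0,"az":0,"jaw":0},{"dx":-0.13,"dy":0,"dz":0,"ax":0,"ay":0,"az":0,"jaw":0},{"dx":-0.15,"dy":0,"dz":0,"ax":0,"ay":0,"az":0,"jaw":0},{"dx":-0.17,"dy":0,"dz":0,"ax":0,"ay":0,"az":0,"jaw":0}]'

```text
clock: 10.55
eef_pos: [0.4861, -0.1779, 0.0302]
tcp_rot: [-0.0, 0.003, 1.0, 0.0]
contact_force: [-2.4, 0.1, 0.5]
gripper_width: -0.001
grasp_force: 1.0
```

Request:
arm_command --deltas '[{"dx":-0.015,"dy":0,"dz":0,"ax":0,"ay":0,"az":0,"jaw":0},{"dx":-0.03,"dy":0,"dz":0,"ax":0,"ay":0,"az":0,"jaw":0},{"dx":-0.045,"dy":0,"dz":0,"ax":0,"ay":0,"az":0,"jaw":0},{"dx":-0.06,"dy":0,"dz":0,"ax":0,"ay":0,"az":0,"jaw":0},{"dx":-0.07,"dy":0,"dz":0,"ax":0,"ay":0,"az":0,"jaw":0},{"dx":-0.08,"dy":0,"dz":0,"ax":0,"ay":0,"az":0,"jaw":0},{"dx":-0.09,"dy":0,"dz":0,"ax":0,"ay":0,"az":0,"jaw":0},{"dx":-0.095,"dy":0,"dz":0,"ax":0,"ay":0,"az":0,"jaw":0}]'

```text
clock: 11.55
eef_pos: [0.5334, -0.1784, 0.0303]
tcp_rot: [0.0, 0.003, 1.0, -0.0]
contact_force: [-2.2, 1.2, 0.0]
gripper_width: 0.004
grasp_force: 0.8
```

Request:
arm_command --deltas '[{"dx":-0.004,"dy":0,"dz":0,"ax":0,"ay":0,"az":0,"jaw":0},{"dx":-0.008,"dy":0,"dz":0,"ax":0,"ay":0,"az":0,"jaw":0},{"dx":-0.012,"dy":0,"dz":0,"ax":0,"ay":0,"az":0,"jaw":0},{"dx":-0.015,"dy":0,"dz":0,"ax":0,"ay":0,"az":0,"jaw":0},{"dx":-0.018,"dy":0,"dz":0,"ax":0,"ay":0,"az":0,"jaw":0},{"dx":-0.021,"dy":0,"dz":0,"ax":0,"ay":0,"az":0,"jaw":0},{"dx":-0.023,"dy":0,"dz":0,"ax":0,"ay":0,"az":0,"jaw":0},{"dx":-0.024,"dy":0,"dz":0,"ax":0,"ay":0,"az":0,"jaw":0}]'

```text
clock: 12.55
eef_pos: [0.5451, -0.1784, 0.0303]
tcp_rot: [0.0, 0.003, 1.0, -0.0]
contact_force: [-2.0, 0.4, -0.4]
gripper_width: 0.001
grasp_force: 0.8
```

Request:
arm_command --deltas '[{"dx":-0.002,"dy":0,"dz":0,"ax":0,"ay":0,"az":0,"jaw":0},{"dx":-0.004,"dy":0,"dz":0,"ax":0,"ay":0,"az":0,"jaw":0},{"dx":-0.006,"dy":0,"dz":0,"ax":0,"ay":0,"az":0,"jaw":0},{"dx":-0.008,"dy":0,"dz":0,"ax":0,"ay":0,"az":0,"jaw":0},{"dx":-0.01,"dy":0,"dz":0,"ax":0,"ay":0,"az":0,"jaw":0},{"dx":-0.01,"dy":0,"dz":0,"ax":0,"ay":0,"az":0,"jaw":0},{"dx":-0.01,"dy":0,"dz":0,"ax":0,"ay":0,"az":0,"jaw":0},{"dx":-0.01,"dy":0,"dz":0,"ax":0,"ay":0,"az":0,"jaw":0}]'

```text
clock: 13.55
eef_pos: [0.547, -0.1784, 0.0302]
tcp_rot: [-0.003, 0.003, 1.0, -0.0]
contact_force: [-18.0, -1.3, 9.0]
gripper_width: 0.002
grasp_force: 8.4
```

Request:
arm_command --deltas '[{"dx":0.03,"dy":0,"dz":0,"ax":0,"ay":0,"az":0,"jaw":0},{"dx":0.1,"dy":0,"dz":0,"ax":0,"ay":0,"az":0,"jaw":0},{"dx":0.2,"dy":0,"dz":0,"ax":0,"ay":0,"az":0,"jaw":0},{"dx":0.28,"dy":0,"dz":-0.04,"ax":0,"ay":0,"az":0,"jaw":0},{"dx":0.3,"dy":0,"dz":-0.12,"ax":0,"ay":0,"az":0,"jaw":0},{"dx":0.3,"dy":0.06,"dz":-0.2,"ax":0,"ay":0,"az":0,"jaw":0},{"dx":0.3,"dy":0.15,"dz":-0.2,"ax":0,"ay":0,"az":0,"jaw":0},{"dx":0.3,"dy":0.22,"dz":-0.2,"ax":0,"ay":0,"az":0,"jaw":0}]'

```text
clock: 14.55
eef_pos: [0.4008, -0.0666, 0.1311]
tcp_rot: [0.001, 0.003, 1.0, -0.0]
contact_force: [-0.2, -0.1, 0.0]
gripper_width: 0.002
grasp_force: 0.0
```

```bash
python3 -c "
from h import *
row(.40,.008,.03,90)"
```

```text
d [0.0031 0.1493 0.2021] a [-0.0004  0.0019 -0.0037]
```

Request:
arm_command --deltas '[{"dx":0.003,"dy":0.08,"dz":0,"ax":0,"ay":0,"az":0,"jaw":0},{"dx":0.003,"dy":0.149,"dz":0,"ax":0,"ay":0,"az":0,"jaw":0},{"dx":0.003,"dy":0.149,"dz":0.06,"ax":0,"ay":0,"az":0,"jaw":0},{"dx":0.003,"dy":0.149,"dz":0.12,"ax":0,"ay":0,"az":0,"jaw":0},{"dx":0.003,"dy":0.149,"dz":0.18,"ax":0,"ay":0,"az":0,"jaw":0},{"dx":0.003,"dy":0.149,"dz":0.201,"ax":0,"ay":0,"az":0,"jaw":0},{"dx":-0.02,"dy":0.149,"dz":0.201,"ax":0,"ay":0,"az":0,"jaw":0},{"dx":-0.04,"dy":0.149,"dz":0.201,"ax":0,"ay":0,"az":0,"jaw":0}]'

```text
clock: 15.55
eef_pos: [0.423, 0.0065, 0.0308]
tcp_rot: [0.001, 0.003, 1.0, -0.0]
contact_force: [0.1, -0.6, -0.4]
gripper_width: 0.002
grasp_force: 0.0
```

Request:
arm_command --deltas '[{"dx":-0.02,"dy":0,"dz":0,"ax":0,"ay":0,"az":0,"jaw":0},{"dx":-0.04,"dy":0,"dz":0,"ax":0,"ay":0,"az":0,"jaw":0},{"dx":-0.06,"dy":0,"dz":0,"ax":0,"ay":0,"az":0,"jaw":0},{"dx":-0.08,"dy":0,"dz":0,"ax":0,"ay":0,"az":0,"jaw":0},{"dx":-0.1,"dy":0,"dz":0,"ax":0,"ay":0,"az":0,"jaw":0},{"dx":-0.12,"dy":0,"dz":0,"ax":0,"ay":0,"az":0,"jaw":0},{"dx":-0.14,"dy":0,"dz":0,"ax":0,"ay":0,"az":0,"jaw":0},{"dx":-0.16,"dy":0,"dz":0,"ax":0,"ay":0,"az":0,"jaw":0}]'

```text
clock: 16.55
eef_pos: [0.5017, 0.0064, 0.0297]
tcp_rot: [-0.0, 0.003, 1.0, 0.0]
contact_force: [-2.0, 0.7, 1.1]
gripper_width: -0.002
grasp_force: 1.0
```

Request:
arm_command --deltas '[{"dx":-0.015,"dy":0,"dz":0,"ax":0,"ay":0,"az":0,"jaw":0},{"dx":-0.03,"dy":0,"dz":0,"ax":0,"ay":0,"az":0,"jaw":0},{"dx":-0.045,"dy":0,"dz":0,"ax":0,"ay":0,"az":0,"jaw":0},{"dx":-0.06,"dy":0,"dz":0,"ax":0,"ay":0,"az":0,"jaw":0},{"dx":-0.07,"dy":0,"dz":0,"ax":0,"ay":0,"az":0,"jaw":0},{"dx":-0.076,"dy":0,"dz":0,"ax":0,"ay":0,"az":0,"jaw":0},{"dx":-0.082,"dy":0,"dz":0,"ax":0,"ay":0,"az":0,"jaw":0},{"dx":-0.086,"dy":0,"dz":0,"ax":0,"ay":0,"az":0,"jaw":0}]'

```text
clock: 17.55
eef_pos: [0.5441, 0.0061, 0.0297]
tcp_rot: [-0.0, 0.003, 1.0, -0.0]
contact_force: [-1.4, 0.5, -0.5]
gripper_width: 0.002
grasp_force: 0.8
```

Request:
arm_command --deltas '[{"dx":-0.001,"dy":0,"dz":0,"ax":0,"ay":0,"az":0,"jaw":0},{"dx":-0.003,"dy":0,"dz":0,"ax":0,"ay":0,"az":0,"jaw":0},{"dx":-0.005,"dy":0,"dz":0,"ax":0,"ay":0,"az":0,"jaw":0},{"dx":-0.007,"dy":0,"dz":0,"ax":0,"ay":0,"az":0,"jaw":0},{"dx":-0.008,"dy":0,"dz":0,"ax":0,"ay":0,"az":0,"jaw":0},{"dx":-0.008,"dy":0,"dz":0,"ax":0,"ay":0,"az":0,"jaw":0},{"dx":-0.008,"dy":0,"dz":0,"ax":0,"ay":0,"az":0,"jaw":0},{"dx":-0.008,"dy":0,"dz":0,"ax":0,"ay":0,"az":0,"jaw":0}]'

```text
clock: 18.55
eef_pos: [0.5473, 0.0061, 0.0298]
tcp_rot: [-0.001, 0.003, 1.0, -0.0]
contact_force: [-5.1, 0.0, 2.8]
gripper_width: 0.001
grasp_force: 2.8
```

Stopped at the same x as the other drawer (0.547), with force rising. I press slightly more, then back off and up.

Request:
arm_command --deltas '[{"dx":-0.003,"dy":0,"dz":0,"ax":0,"ay":0,"az":0,"jaw":0},{"dx":-0.004,"dy":0,"dz":0,"ax":0,"ay":0,"az":0,"jaw":0},{"dx":0,"dy":0,"dz":0,"ax":0,"ay":0,"az":0,"jaw":0},{"dx":0.05,"dy":0,"dz":0,"ax":0,"ay":0,"az":0,"jaw":0},{"dx":0.15,"dy":0,"dz":0,"ax":0,"ay":0,"az":0,"jaw":0},{"dx":0.22,"dy":0,"dz":-0.05,"ax":0,"ay":0,"az":0,"jaw":0},{"dx":0.28,"dy":0,"dz":-0.15,"ax":0,"ay":0,"az":0,"jaw":0},{"dx":0.3,"dy":0,"dz":-0.25,"ax":0,"ay":0,"az":0,"jaw":0}]'

```text
clock: 19.55
eef_pos: [0.3967, 0.007, 0.1564]
tcp_rot: [0.0, 0.003, 1.0, -0.0]
contact_force: [1.1, 0.2, 0.6]
gripper_width: -0.001
grasp_force: 0.0
```

```bash
python3 -c "
from h import *
s=cam('side');t=cam('top');print(manip.sense()['eef_pos'])
a=cv2.resize(t[0][100:280,120:360],(400,300));b=cv2.resize(s[0][80:320,130:450],(400,300));save(np.hstack([a,b]),'w4.png')
"
```

```text
[0.39984654 0.00644329 0.15972779]
```

View pics/w4.png

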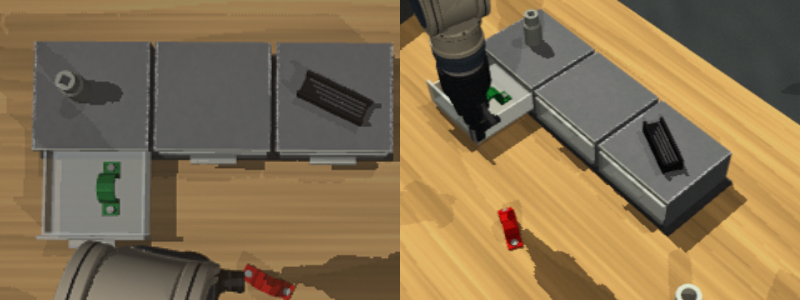

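The middle and right drawers are flush shut (handles at about (215,160) and (330,160) in the left half). The left drawer is still open with its one clamp, and the socket, hex keys and spacer are in place.

```bash
python3 -c "
from workcell import manip
print(manip.close_job())"
```

```text
the job is handed in; nothing more can be done
None
```

The loose clamp is feet down in the right drawer (the one that had two), that drawer and the middle one (three clamps) are pushed shut, and the left drawer with its single clamp was left open; the job is handed in, but no verdict was shown.

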